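# Find the rocking corner of the jig plate and press its shim flat

## Robot

A 6-joint arm with a two-finger parallel gripper is mounted at the origin on a cart in front of the work surface, level with it; the furniture and walls round the work are solid. World frame = base frame: x ahead of the robot, y to its left, z up, the work surface at z = 0. Lengths are in m, angles in rad, forces in N, time in s.
With the tool pointing down it reaches from about 0.4 to 0.825 m from the base axis. Payload 7 kg.
Tool frame: the origin (TCP) lies at the very end of the fingers, on their centre line; the grasp point (between the pads) lies 19 mm behind it; z points along the fingers, y is the direction in which the jaws open and shut (so a half turn about z gives the same grasp; the last joint's range is limited). The gripper opens to 88 mm and grips with 3 to 60 N. Pads are 19 mm wide; open, the fingers measure 130 mm over their backs; the gripper's body (78 mm by 193 mm) begins 47 mm behind the grasp point.
Start: joints at [1.53, 0.359, 0.012, 0, -1.224, -0.288], TCP at [0.218, 0.639, 0.227] pointing down, gripper open.
Joint ranges: [-3.07, 3.07], [-1.43, 2.12], [-1.02, 1.25], [-3.03, 1.67], [-3.05, -0], [-3.03, 3.03]. Speed limits (rad/s): [2.39, 2.39, 3.01, 3.14, 3.14, 3.14].

## Interface

Orientations are given as a 3x3 rotation matrix whose columns are the frame's x, y, z axes.
In Python, from cell import ctrl, vision, workorder, finder gives the robot as it stands.
- The arm moves only by the tool play_rows, never from a script. Its argument "moves" is a list of rows, each a list of 3 entries, a list of its own where there are three numbers: the opening, from -1 (shut) to 1 (fully open), so that 0 is half open, then the shift along the world's x, y, z in m, then the turn, a rotation vector about the world's x, y, z in rad. A call has 1 to 12 rows; each row shifts and turns the pose as measured when the row begins; what a row does not reach is not made up. A row lasts 1/10 s, in which the tool goes at most 50 mm and 8.59 degrees, less where a joint would pass 70% of its speed; a pose out of reach is approached as far as the arm can. A call with a gripper value outside its range is refused whole. The fingers move at their own pace and stop on an object; "squeeze" is the grip in N (left out, the last holds). Time passes only in rows, so rows that do not move let the fingers close. It gives the time, the measured TCP pose, the force and the opening at its end, in the units of the state.
- ctrl.observe(): the state, without advancing time (a new reading comes with each control period).
- vision.grab_frame(name): name is "side" or "top"; returns the picture (384x512x3 uint8, red, green, blue); there is no depth.
- vision.camera_info(name): a dict with "fx", "fy", "cx", "cy" (pixels), "origin" and "rotation" of the camera in the world. Camera axes: x right, y up, looking along -z (the intrinsics and any distortion apply to the point x, -y, -z); pixel columns grow to the right and rows downward; lengths in m; the calibration is good to about 2 mm. A picture is of the moment at which its call begins. camera_info takes no time and is no camera call.
- workorder.job_done(): hands the job in, once; it reports no verdict.
Trained networks look in the newest picture that a camera, given by its name, has taken for a name from the list of things; names that differ only in an ending like _2 or _b are one class to them, and where a whole thing is asked for, a point or a joint stands for the part that bears it (a point fixed in the world has none). Each returns a list of dicts, best first, with "score" (0 to 1); they miss things now and then, are a little off and sometimes report something else, mostly with a low value. They report only what shows in the picture. A call takes as long as a camera call.
- finder.find_in(camera, name): "at" ([x, y, z] in m, in world coordinates, good to about 4 mm: the middle of the surface that is visible of it).
The state is a dict: "time_s": time; "joint_positions": joint angles; "dq": joint speeds; "joint_torque": joint torques, N m; "ee_pos": TCP position; "tool_rot": TCP orientation; "ft_force": force on the tool from outside, world axes, zero at the start; "wrist_torque": the same for the moment, N m; "width": finger opening in m.
Only numpy, scipy, OpenCV 4.12 (cv2) and the standard library are available. Lean on these libraries where they do the work, as an engineer would, in place of code of your own. Each camera call takes 0.05 s, during which the arm holds its last target.

## Task

One corner of the lock-cylinder jig plate rocks. Press down on the ears at its corners, one after another, until you find the one that gives, then press that corner's orange-gripped shim fully flat with a fingertip, so that the plate stands firm and level. Leave the other three shims standing, grasp or lift nothing, leave the loose things round the plate where they are, and finish clear of everything.

Things in the scene. Friction and masses are not known exactly. Their poses are not given: they have to be found in the camera images.
- plate_mid (a point): Centre of the top face of the jig plate, 44 mm above the bench. x points from the robot's side to the far side, y to its left, z up. A brass lock cylinder (68 mm along y, 32 mm along x) is fixed in a cradle here, up to 30 mm above the top face. Cleats on the dark steel bed under the plate keep it from sliding.
- ear_front_left (a point): Place to press on the front left ear (front = nearer the robot, left = +y): on its top face, 44 mm above the bench, middle of the ear along x, 19 mm in from its outer end. Pressed here, a sound corner does not give; the rocking one yields at about 1.5 N, is fully down by 3 N, 4 to 5 mm lower, and springs back when let go.
- ear_front_right (a point): Place to press on the front right ear (front = nearer the robot, left = +y): on its top face, 44 mm above the bench, middle of the ear along x, 19 mm in from its outer end. Pressed here, a sound corner does not give; the rocking one yields at about 1.5 N, is fully down by 3 N, 4 to 5 mm lower, and springs back when let go.
- ear_back_left (a point): Place to press on the back left ear (front = nearer the robot, left = +y): on its top face, 44 mm above the bench, middle of the ear along x, 19 mm in from its outer end. Pressed here, a sound corner does not give; the rocking one yields at about 1.5 N, is fully down by 3 N, 4 to 5 mm lower, and springs back when let go.
- ear_back_right (a point): Place to press on the back right ear (front = nearer the robot, left = +y): on its top face, 44 mm above the bench, middle of the ear along x, 19 mm in from its outer end. Pressed here, a sound corner does not give; the rocking one yields at about 1.5 N, is fully down by 3 N, 4 to 5 mm lower, and springs back when let go.
- shim_a (a joint): Angle of one of four alike cam shims, rad: 0 to 0.08 = standing at the start (about 40 degrees up), 0.7 = flat on its stop. Steel leaf with an orange grip (30 wide, 26 long), hinged under the front edge of one ear, pointing to the robot's side. 3 to 8 N on the grip presses it down; it stays where left. Flat it packs its foot 4 mm higher: takes up play, or jacks a sound corner out of level.
- shim_a_pad (a point): Point on top of this shim's orange grip, 50 mm from its hinge; moves with it. Which corner it stands at differs from run to run. Standing: 48 to 53 mm above the bench, 52 mm towards plate -x from the middle of its ear and 8 mm nearer the plate's centre line than the ear's pressing place. Pressed straight down from here it goes flat, its top then 21 to 23 mm above the bench (bed top: 8 mm).
- shim_b (a joint): Angle of one of four alike cam shims, rad: 0 to 0.08 = standing at the start (about 40 degrees up), 0.7 = flat on its stop. Steel leaf with an orange grip (30 wide, 26 long), hinged under the front edge of one ear, pointing to the robot's side. 3 to 8 N on the grip presses it down; it stays where left. Flat it packs its foot 4 mm higher: takes up play, or jacks a sound corner out of level.
- shim_b_pad (a point): Point on top of this shim's orange grip, 50 mm from its hinge; moves with it. Which corner it stands at differs from run to run. Standing: 48 to 53 mm above the bench, 52 mm towards plate -x from the middle of its ear and 8 mm nearer the plate's centre line than the ear's pressing place. Pressed straight down from here it goes flat, its top then 21 to 23 mm above the bench (bed top: 8 mm).
- shim_c (a joint): Angle of one of four alike cam shims, rad: 0 to 0.08 = standing at the start (about 40 degrees up), 0.7 = flat on its stop. Steel leaf with an orange grip (30 wide, 26 long), hinged under the front edge of one ear, pointing to the robot's side. 3 to 8 N on the grip presses it down; it stays where left. Flat it packs its foot 4 mm higher: takes up play, or jacks a sound corner out of level.
- shim_c_pad (a point): Point on top of this shim's orange grip, 50 mm from its hinge; moves with it. Which corner it stands at differs from run to run. Standing: 48 to 53 mm above the bench, 52 mm towards plate -x from the middle of its ear and 8 mm nearer the plate's centre line than the ear's pressing place. Pressed straight down from here it goes flat, its top then 21 to 23 mm above the bench (bed top: 8 mm).
- shim_d (a joint): Angle of one of four alike cam shims, rad: 0 to 0.08 = standing at the start (about 40 degrees up), 0.7 = flat on its stop. Steel leaf with an orange grip (30 wide, 26 long), hinged under the front edge of one ear, pointing to the robot's side. 3 to 8 N on the grip presses it down; it stays where left. Flat it packs its foot 4 mm higher: takes up play, or jacks a sound corner out of level.
- shim_d_pad (a point): Point on top of this shim's orange grip, 50 mm from its hinge; moves with it. Which corner it stands at differs from run to run. Standing: 48 to 53 mm above the bench, 52 mm towards plate -x from the middle of its ear and 8 mm nearer the plate's centre line than the ear's pressing place. Pressed straight down from here it goes flat, its top then 21 to 23 mm above the bench (bed top: 8 mm).
- padlock: brass padlock, 63x42x19 mm; origin at the middle of its underside. Bystander, to be left where it is.
- cylinder: loose brass lock cylinder lying on the bench, 32x68x17 mm; origin at the middle of its underside. Bystander, to be left where it is.
- grease: round blue tin with a metal lid, 63 mm across, 46 mm high; origin at the middle of its underside. Bystander, to be left where it is.
- driver: red-handled screwdriver, 178 mm long, lying; origin at the middle of its underside. Bystander, to be left where it is.
- plate: Loose aluminium jig plate, I-shaped from above, 10 mm thick, 1.1 to 1.8 kg; origin mid-underside, 34 mm above the bench, axes as plate_mid. Main part 160 mm (x) by 130 mm (y); at its four corners ears 40 mm long (x) reach to 117 mm from the centre line. Each ear rests on a foot: three solid, one springy (which one is not told; it does not show, the plate looks level).

How it is judged:
On the way, in this order (a step that is already met when the one before it is completed fails the run):
1. the rocking corner is pressed down by the fingers and gives (at least 3 mm) while all four shims still stand (height (world z) of any of ear_front_left, ear_front_right, ear_back_left, ear_back_right below 0.041 m and contact force between the fingers and plate above 1 N and value of joint each of shim_a, shim_b, shim_c, shim_d below 0.2 rad), for 0.05 s.
2. one shim is pressed flat, the other three stand, and the plate is level (((value of joint shim_a above 0.58 rad and value of joint each of shim_b, shim_c, shim_d below 0.2 rad) or (value of joint shim_b above 0.58 rad and value of joint each of shim_a, shim_c, shim_d below 0.2 rad) or (value of joint shim_c above 0.58 rad and value of joint each of shim_a, shim_b, shim_d below 0.2 rad) or (value of joint shim_d above 0.58 rad and value of joint each of shim_a, shim_b, shim_c below 0.2 rad)) and angle between plate_mid's own z axis and vertical below 0.008 rad), for 0.2 s.
At the end, for the whole second after the job is handed in: Exactly one shim is flat (joint over 0.58), the other three stand (under 0.2), and the plate rests on its feet, level within 0.008 rad (a shim flat at a sound corner tilts it more) (all of step 2 and height (world z) of plate_mid between 0.041 and 0.047 m and linear speed of plate below 0.02 m/s); the robot touches nothing.
It fails at once if the jig plate is lifted or shifted (more than 12 mm) (distance of plate_mid from where it was at the start of the episode above 0.012 m).
It fails at once if the padlock is moved (more than 15 mm) (distance of padlock from where it was at the start of the episode above 0.015 m).
It fails at once if the cylinder is moved (more than 15 mm) (distance of cylinder from where it was at the start of the episode above 0.015 m).
It fails at once if the grease is moved (more than 15 mm) (distance of grease from where it was at the start of the episode above 0.015 m).
It fails at once if the driver is moved (more than 15 mm) (distance of driver from where it was at the start of the episode above 0.015 m).
It also fails if it takes over 51 s, if anything falls off the work surface, if the arm or the gripper's body presses on something with over 40 N, if the wrist force passes 120 N, or if a joint passes its speed limit or range.

## Working session

There is one attempt and no reset: what is moved stays moved. The work goes in short steps, Python scripts to look and compute and a tool call to move; the robot and the scene stay as the last step left them, time stands still between calls to the robot, and variables do not carry over. Pictures are saved under pics/ and viewed, and the job is handed in when it is done.

Besides the shell and the picture viewer there is one more tool, called as name(argument=value, ...), one argument or row to a line, values as JSON. play_rows: Moves the arm, as the interface text tells. Its arguments: {"type":"object","properties":{"moves":{"type":"array"},"squeeze":{"type":"number"}},"required":["moves"]}

```bash
ls; mkdir -p pics
python3 - <<'E'
from cell import ctrl, vision, workorder, finder
import cv2
for c in ("top","side"):
    im=vision.grab_frame(c); cv2.imwrite(f"pics/{c}0.png",im[:,:,::-1])
    i=vision.camera_info(c); print(c,i)
    for n in ("plate_mid","plate","ear_front_left","ear_front_right","ear_back_left","ear_back_right","shim_a_pad","padlock","cylinder","grease","driver"):
        if c=="top" or n in("plate_mid","shim_a_pad"):
            print(n,[(r["at"],round(r["score"],2)) for r in finder.find_in(c,n)][:5])
s=ctrl.observe();print(s)
E
```

```text
pics
top {'fx': 400.6569413612904, 'fy': 400.6569413612904, 'cx': 250.49850515051506, 'cy': 194.7005273170175, 'origin': array([ 0.53219449, -0.03040056,  0.92791005]), 'rotation': array([[ 0.0202142 ,  0.99321155, -0.11455215],
       [-0.99973664,  0.01883481, -0.01311129],
       [-0.01086472,  0.11478701,  0.99333071]])}
plate_mid [([0.606, -0.0413, 0.0432], 0.58), ([0.5075, -0.1338, 0.0452], 0.22)]
plate [([0.6057, -0.0377, 0.0433], 0.86)]
ear_front_left [([0.6055, -0.0395, 0.0451], 0.67)]
ear_front_right [([0.6052, -0.0387, 0.0458], 0.55)]
ear_back_left [([0.6009, -0.0395, 0.0436], 0.74)]
ear_back_right [([0.6052, -0.0398, 0.0472], 0.8)]
shim_a_pad [([0.502, 0.049, 0.045], 0.79), ([0.6038, -0.0426, 0.0414], 0.24)]
padlock [([0.599, -0.2184, 0.0181], 0.67), ([0.5091, -0.1298, 0.0424], 0.51), ([0.5999, -0.0398, 0.0431], 0.34)]
cylinder [([0.6453, 0.1252, 0.0119], 0.7)]
grease [([0.7453, -0.1225, 0.0476], 0.72), ([0.5038, 0.0476, 0.0442], 0.53)]
driver [([0.726, -0.0031, 0.0237], 0.88)]
side {'fx': 456.5143399086663, 'fy': 456.5143399086663, 'cx': 258.39823810120333, 'cy': 191.908
[... 405 characters left out ...]
02, -5.98018205e-06,
       -1.22411548e+00, -2.88096713e-01]), 'dq': array([-0.00135855,  0.00093331,  0.00090616,  0.00010784, -0.00072653,
        0.00060082]), 'joint_torque': array([-2.14586587e-03, -5.82229006e+01,  2.93270141e+01,  7.00172871e+00,
        1.25338082e-02, -6.11831268e-06]), 'ee_pos': array([0.21798942, 0.63881003, 0.22659184]), 'tool_rot': array([[ 9.46421623e-01, -3.22933603e-01, -4.16396848e-06],
       [-3.22933603e-01, -9.46421622e-01,  3.59520778e-05],
       [-1.55510038e-05, -3.26811385e-05, -9.99999999e-01]]), 'ft_force': array([ 0.45970704, -0.36696068,  0.41332425]), 'wrist_torque': array([-0.02751467,  0.0042903 ,  0.02002787]), 'width': 0.08790308247195304}
```

View pics/top0.png

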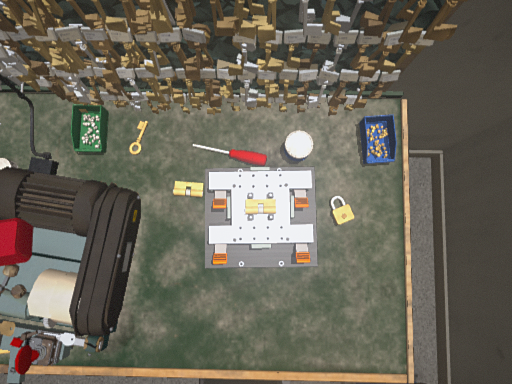

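View pics/side0.png

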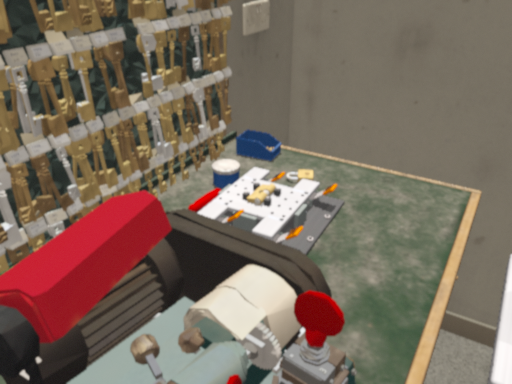

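The top view has +x upward and +y to the left. The plate is at about (260,207), with shim grips at (220,200), (302,200), (220,258) and (303,257). A key machine stands between the arm and the plate, at about (80,250). Next I'll fit the plate pose and estimate the machine's height.

```bash
cat > h.py <<'E'
import numpy as np, cv2
from cell import ctrl, vision, workorder, finder
def ray(c,u,v):
    i=vision.camera_info(c); d=np.array([(u-i['cx'])/i['fx'],-(v-i['cy'])/i['fy'],-1.]); return i['origin'],i['rotation']@d
def onz(c,u,v,z):
    o,d=ray(c,u,v); return o+d*(z-o[2])/d[2]
def proj(c,p):
    i=vision.camera_info(c); q=i['rotation'].T@(np.array(p)-i['origin']); return np.array([i['cx']+i['fx']*q[0]/-q[2], i['cy']-i['fy']*q[1]/-q[2]])
def tri(u1,u2):
    a,d=ray('top',*u1); b,e=ray('side',*u2)
    t=np.linalg.lstsq(np.c_[d,-e],b-a,rcond=None)[0]; return (a+d*t[0]+b+e*t[1])/2, np.linalg.norm(a+d*t[0]-b-e*t[1])
def st():
    s=ctrl.observe(); print(round(s['time_s'],2),s['ee_pos'].round(4),s['ft_force'].round(2),s['joint_positions'].round(3),round(s['width'],4)); return s
E
python3 - <<'E'
from h import *
im=cv2.imread('pics/top0.png'); g=im.min(axis=2)
roi=np.zeros_like(g); roi[160:250,200:320]=1
m=((g>165)&(roi>0)).astype(np.uint8)
n,l,s,c=cv2.connectedComponentsWithStats(m); print(s[1:][s[1:,4]>50])
cr=cv2.resize(im[155:280,195:325],None,fx=6,fy=6,interpolation=cv2.INTER_CUBIC); cv2.imwrite('pics/crop.png',cr[:600,:780])
cr=cv2.resize(im[140:384,0:180],None,fx=3,fy=2.4); 
cv2.imwrite('pics/crop2.png',cr)
# red box top: dist
for a,b in (((32,222),(165,200)),((138,195),(328,290))): print(tri(a,b))
hsv=cv2.cvtColor(im,cv2.COLOR_BGR2HSV); o=((hsv[...,0]>4)&(hsv[...,0]<16)&(hsv[...,1]>170)&(hsv[...,2]>120)).astype(np.uint8)
n,l,s,c=cv2.connectedComponentsWithStats(o)
for k in range(1,n):
    if s[k,4]>25: print(s[k],c[k],onz('top',*c[k],.045))
E
```

```text
[[ 250  167   20    3   59]
 [ 209  168  105   82 5695]
 [ 215  191   11    7   77]
 [ 294  190   12    7   79]
 [ 291  195    3   22   64]
 [ 227  196    3   22   58]
 [ 296  244   12    6   70]]
(array([0.54078147, 0.33697617, 0.247699  ]), np.float64(0.03910049032471659))
(array([0.49994572, 0.19337933, 0.07694217]), np.float64(0.25330501348544476))
[213 254  14  10  67] [219.98507463 258.20895522] [0.49338898 0.04495679 0.045     ]
[297 256  13   5  29] [303.62068966 259.10344828] [ 0.49523037 -0.13711865  0.045     ]
```

View pics/crop.png

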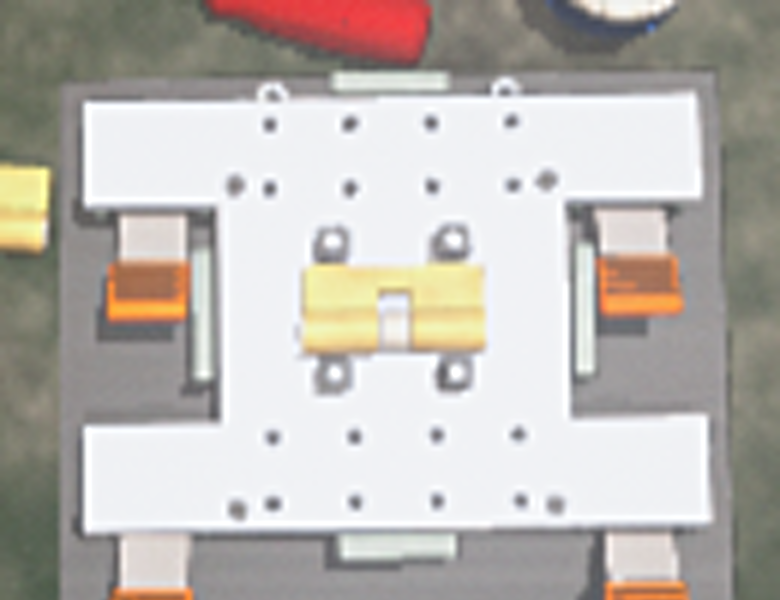

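Run:
```python
from h import *
C=dict(BL=(84,101),BR=(699,92),FR=(711,521),FL=(83,534))
M=dict(BL=(80,117),BR=(80,-117),FR=(-80,-117),FL=(-80,117))
P={k:onz('top',(u+.5)/6-.5+195,(v+.5)/6-.5+155,.044)[:2] for k,(u,v) in C.items()}
A=np.array([np.array(M[k])/1000. for k in C]);B=np.array([P[k] for k in C])
a=A-A.mean(0);b=B-B.mean(0);U,S,V=np.linalg.svd(a.T@b);R=(U@V).T
t=B.mean(0)-R@A.mean(0);yaw=np.arctan2(R[1,0],R[0,0]);print(t,yaw,np.degrees(yaw),((A@R.T+t-B)*1000).round(1), 'scale',S.sum()/(a**2).sum())
for n,x,y in (("fl",-60,98),("fr",-60,-98),("bl",60,98),("br",60,-98)):
    e=R@np.array([x,y])/1000+t; p=R@np.array([x-52,y-8*np.sign(y)])/1000+t
    print(n,e.round(4),p.round(4),proj('top',[*p,.05]).round(0))
st()
```

```text
[ 0.60889412 -0.04078019] 0.03478708836473297 1.9931533448478516 [[-0.   2.8]
 [ 0.5 -2. ]
 [-0.9 -2.8]
 [ 0.4  2. ]] scale 0.985014956964988
fl [0.5455 0.0551] [0.4938 0.0453] [220. 258.]
fr [ 0.5523 -0.1408] [ 0.5001 -0.1346] [303. 257.]
bl [0.6654 0.0592] [0.6138 0.0494] [219. 203.]
br [ 0.6723 -0.1366] [ 0.62   -0.1304] [301. 202.]
0.75 [0.218  0.6388 0.2266] [ 0.46 -0.37  0.41] [ 1.53   0.359  0.012 -0.    -1.224 -0.288] 0.0879
```

View pics/crop2.png

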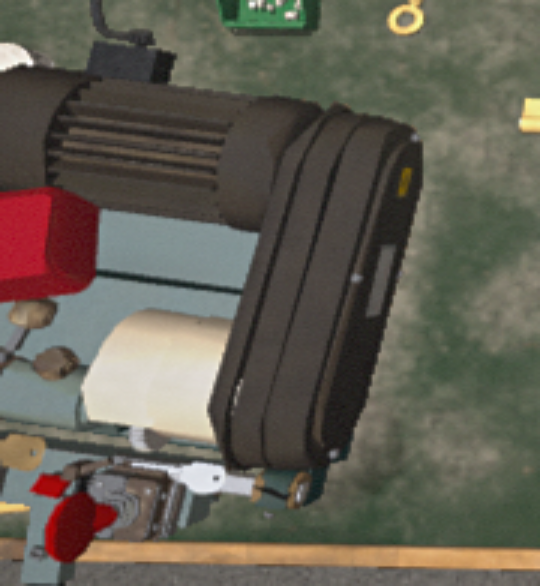

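play_rows(
  moves=[
    [-1, [0, 0, 0.05], [0, 0, 0]],
    [-1, [0, 0, 0.05], [0, 0, 0]],
    [-1, [0, 0, 0.05], [0, 0, 0]],
    [-1, [0, 0, 0.05], [0, 0, 0]],
  ],
)

```text
time_s: 1.15
ee_pos: [0.2166, 0.6337, 0.4215]
tool_rot: [[0.946, -0.323, -0.003], [-0.323, -0.946, -0.017], [0.002, 0.017, -1.0]]
ft_force: [-0.1, 0.9, -0.3]
width: 0.061
```

play_rows(
  moves=[
    [-1, [0.023, -0.042, 0], [0, 0, -0.1]],
    [-1, [0.023, -0.042, 0], [0, 0, -0.1]],
    [-1, [0.023, -0.042, 0], [0, 0, -0.1]],
    [-1, [0.023, -0.042, 0], [0, 0, -0.1]],
    [-1, [0.023, -0.042, 0], [0, 0, -0.1]],
    [-1, [0.023, -0.042, 0], [0, 0, -0.1]],
    [-1, [0.023, -0.042, 0], [0, 0, -0.1]],
    [-1, [0.023, -0.042, 0], [0, 0, -0.1]],
    [-1, [0.023, -0.042, 0], [0, 0, -0.1]],
    [-1, [0.023, -0.042, 0], [0, 0, -0.1]],
    [-1, [0.023, -0.042, 0], [0, 0, -0.1]],
    [-1, [0.023, -0.042, 0], [0, 0, -0.1]],
  ],
)

```text
time_s: 2.35
ee_pos: [0.4964, 0.1166, 0.4337]
tool_rot: [[0.004, -1.0, 0.005], [-1.0, -0.004, 0.006], [-0.006, -0.005, -1.0]]
ft_force: [0.3, 0.7, -0.1]
width: 0.0005
```

play_rows(
  moves=[
    [-1, [0.025, -0.031, 0], [-0.006, 0.005, 0.03]],
    [-1, [0.024, -0.031, 0], [0, 0, 0]],
    [-1, [0, 0, -0.045], [0, 0, 0]],
    [-1, [0, 0, -0.045], [0, 0, 0]],
    [-1, [0, 0, -0.045], [0, 0, 0]],
    [-1, [0, 0, -0.045], [0, 0, 0]],
    [-1, [0, 0, -0.045], [0, 0, 0]],
    [-1, [0, 0, -0.045], [0, 0, 0]],
    [-1, [0, 0, -0.045], [0, 0, 0]],
    [-1, [0, 0, -0.03], [0, 0, 0]],
    [-1, [0, 0, 0], [0, 0, 0]],
  ],
)

```text
time_s: 3.45
ee_pos: [0.5473, 0.042, 0.0812]
tool_rot: [[0.02, -1.0, 0.011], [-1.0, -0.02, 0.002], [-0.002, -0.011, -1.0]]
ft_force: [-0.1, -0.5, -0.7]
width: 0.0001
```

play_rows(
  moves=[
    [-1, [-0.002, 0.013, 0], [-0.002, 0.011, 0]],
    [-1, [0, 0, 0], [0, 0, 0]],
    [-1, [0, 0, -0.02], [0, 0, 0]],
    [-1, [0, 0, -0.009], [0, 0, 0]],
    [-1, [0, 0, 0], [0, 0, 0]],
  ],
)

```text
time_s: 3.95
ee_pos: [0.5505, 0.0587, 0.0594]
tool_rot: [[0.022, -1.0, 0.01], [-1.0, -0.022, 0.003], [-0.003, -0.01, -1.0]]
ft_force: [-0.1, 0.2, 0.4]
width: 0.0006
```

Run:
```python
from h import *
st()
for c in ("top","side"):
    im=vision.grab_frame(c)[:,:,::-1]; cr=im[140:290,180:340] if c=="top" else im[130:280,170:370]
    cv2.imwrite(f'pics/{c}1.png',cv2.resize(cr,None,fx=4,fy=4,interpolation=cv2.INTER_CUBIC))
```

```text
3.95 [0.5505 0.0587 0.0594] [-0.14  0.15  0.41] [ 0.461  0.324 -0.474  0.002 -0.763 -0.44 ] 0.0006
```

View pics/side1.png

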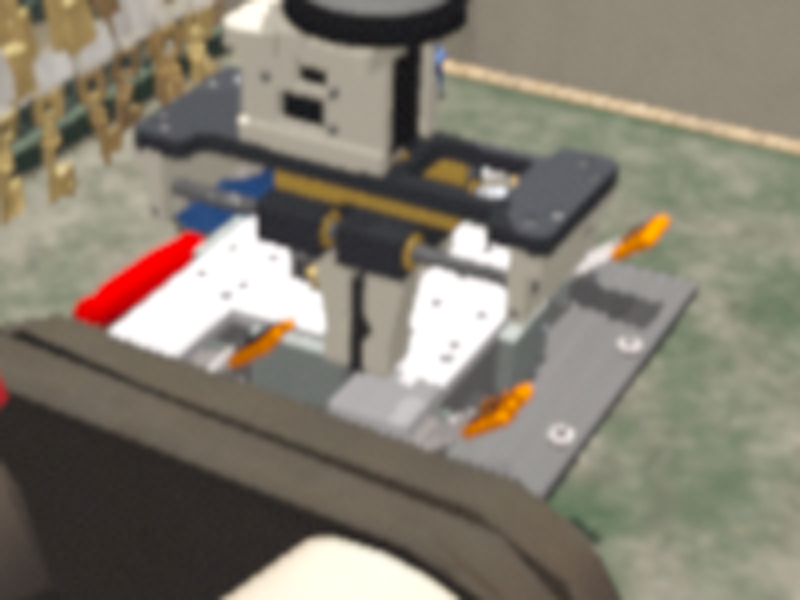

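View pics/top1.png

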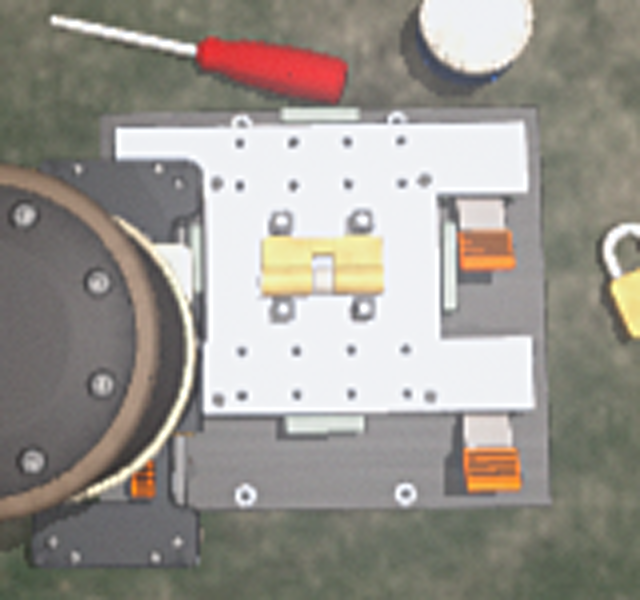

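Side view: the closed fingertips sit over the front-left ear at crop (370,365), and all shims are still standing. I'll press there now.

play_rows(
  moves=[
    [-1, [-0.004, -0.003, -0.008], [-0.003, 0.01, 0]],
    [-1, [0, 0, -0.003], [0, 0, 0]],
    [-1, [0, 0, -0.002], [0, 0, 0]],
    [-1, [0, 0, -0.002], [0, 0, 0]],
  ],
)

```text
time_s: 4.45
ee_pos: [0.5476, 0.0557, 0.0463]
tool_rot: [[0.022, -1.0, 0.003], [-1.0, -0.022, 0.002], [-0.001, -0.003, -1.0]]
ft_force: [-1.0, 0.2, 0.7]
width: 0.0002
```

play_rows(
  moves=[
    [-1, [0, 0, -0.002], [0, 0, 0]],
    [-1, [0, 0, -0.002], [0, 0, 0]],
  ],
)

```text
time_s: 4.65
ee_pos: [0.5478, 0.0557, 0.0439]
tool_rot: [[0.023, -1.0, 0.003], [-1.0, -0.023, 0.001], [-0.001, -0.003, -1.0]]
ft_force: [-16.2, 2.6, 41.3]
width: 0.0004
```

play_rows(
  moves=[
    [-1, [0, 0, -0.002], [0, 0, 0]],
  ],
)

```text
time_s: 4.75
ee_pos: [0.5477, 0.0557, 0.044]
tool_rot: [[0.024, -1.0, 0.003], [-1.0, -0.024, 0.001], [-0.001, -0.003, -1.0]]
ft_force: [-11.1, 1.1, 27.2]
width: 0.0006
```

play_rows(
  moves=[
    [-1, [0, 0, -0.002], [0, 0, 0]],
  ],
)

```text
time_s: 4.85
ee_pos: [0.5477, 0.0557, 0.0441]
tool_rot: [[0.025, -1.0, 0.004], [-1.0, -0.025, 0.0], [-0.0, -0.004, -1.0]]
ft_force: [-8.8, 1.0, 22.0]
width: 0.0007
```

The front-left corner is firm: 41 N with no give. Next I'll try the back-left.

play_rows(
  moves=[
    [-1, [0, 0, 0.025], [0, 0, -0.003]],
    [-1, [0, 0, 0.02], [0, 0, 0]],
    [-1, [0.04, 0.001, 0], [0, 0.003, 0]],
    [-1, [0.04, 0.001, 0], [0, 0, 0]],
    [-1, [0.037, 0.001, 0], [0, 0, 0]],
    [-1, [0, 0, 0], [0, 0, 0]],
    [-1, [0, 0, 0], [0, 0, 0]],
  ],
)

```text
time_s: 5.55
ee_pos: [0.6682, 0.0586, 0.0922]
tool_rot: [[0.023, -1.0, 0.002], [-1.0, -0.023, 0.001], [-0.001, -0.003, -1.0]]
ft_force: [-0.2, 0.6, 0.4]
width: 0.0004
```

play_rows(
  moves=[
    [-1, [-0.003, 0, -0.02], [0, 0, 0.01]],
    [-1, [0, 0, -0.018], [0, 0, 0]],
    [-1, [0, 0, 0], [0, 0, 0]],
    [-1, [0, 0, 0], [0, 0, 0]],
  ],
)

```text
time_s: 5.95
ee_pos: [0.6631, 0.0584, 0.0535]
tool_rot: [[0.033, -0.999, 0.002], [-0.999, -0.033, 0.001], [-0.0, -0.002, -1.0]]
ft_force: [0.0, -0.7, 0.5]
width: 0.0007
```

play_rows(
  moves=[
    [-1, [0, 0, -0.004], [0, 0, 0]],
    [-1, [0, 0, -0.002], [0, 0, 0]],
    [-1, [0, 0, -0.001], [0, 0, 0]],
    [-1, [0, 0, -0.001], [0, 0, 0]],
  ],
)

```text
time_s: 6.35
ee_pos: [0.6638, 0.059, 0.0481]
tool_rot: [[0.034, -0.999, 0.005], [-0.999, -0.034, 0.002], [-0.001, -0.005, -1.0]]
ft_force: [-0.1, -0.1, -0.0]
width: 0.0006
```

play_rows(
  moves=[
    [-1, [0, 0, -0.001], [0, 0, 0]],
  ],
)

```text
time_s: 6.45
ee_pos: [0.664, 0.059, 0.0473]
tool_rot: [[0.034, -0.999, 0.006], [-0.999, -0.034, 0.002], [-0.002, -0.006, -1.0]]
ft_force: [0.4, -0.4, 1.4]
width: 0.0008
```

play_rows(
  moves=[
    [-1, [0, 0, -0.001], [0, 0, 0]],
  ],
)

```text
time_s: 6.55
ee_pos: [0.6641, 0.059, 0.0464]
tool_rot: [[0.034, -0.999, 0.006], [-0.999, -0.034, 0.002], [-0.002, -0.006, -1.0]]
ft_force: [-0.1, -0.4, 1.0]
width: 0.0005
```

play_rows(
  moves=[
    [-1, [0, 0, -0.001], [0, 0, 0]],
  ],
)

```text
time_s: 6.65
ee_pos: [0.6642, 0.059, 0.0454]
tool_rot: [[0.034, -0.999, 0.006], [-0.999, -0.034, 0.002], [-0.002, -0.006, -1.0]]
ft_force: [-0.2, -0.9, 0.1]
width: 0.0005
```

play_rows(
  moves=[
    [-1, [0, 0, -0.001], [0, 0, 0]],
  ],
)

```text
time_s: 6.75
ee_pos: [0.6642, 0.059, 0.0444]
tool_rot: [[0.034, -0.999, 0.006], [-0.999, -0.034, 0.002], [-0.002, -0.006, -1.0]]
ft_force: [-0.6, -0.7, 2.5]
width: 0.0004
```

play_rows(
  moves=[
    [-1, [0, 0, -0.001], [0, 0, 0]],
  ],
)

```text
time_s: 6.85
ee_pos: [0.6643, 0.059, 0.0443]
tool_rot: [[0.034, -0.999, 0.007], [-0.999, -0.034, 0.002], [-0.001, -0.007, -1.0]]
ft_force: [-5.9, 1.2, 15.3]
width: 0.0003
```

play_rows(
  moves=[
    [-1, [0, 0, -0.001], [0, 0, 0]],
  ],
)

```text
time_s: 6.95
ee_pos: [0.6643, 0.0591, 0.0443]
tool_rot: [[0.035, -0.999, 0.007], [-0.999, -0.035, 0.002], [-0.001, -0.007, -1.0]]
ft_force: [-4.1, 0.4, 8.9]
width: 0.0008
```

The back-left corner is firm too. Next is the back-right.

play_rows(
  moves=[
    [-1, [0, 0, 0.035], [-0.002, 0.007, 0]],
    [-1, [0, 0, 0.025], [0, 0, 0]],
    [-1, [0.002, -0.045, 0], [0, 0, 0]],
    [-1, [0.002, -0.045, 0], [0, 0, 0]],
    [-1, [0.002, -0.045, 0], [0, 0, 0]],
    [-1, [0.002, -0.045, 0], [0, 0, 0]],
    [-1, [0, -0.005, 0], [0, 0, 0]],
    [-1, [0, 0, 0], [0, 0, 0]],
    [-1, [0, 0, 0], [0, 0, 0]],
  ],
)

```text
time_s: 7.85
ee_pos: [0.6722, -0.1311, 0.1069]
tool_rot: [[0.038, -0.999, 0.001], [-0.999, -0.038, -0.001], [0.001, -0.001, -1.0]]
ft_force: [-0.2, 0.5, -0.0]
width: 0.0004
```

play_rows(
  moves=[
    [-1, [0, -0.005, -0.025], [0, 0, 0]],
    [-1, [0, 0, -0.025], [0, 0, 0]],
    [-1, [0, 0, 0], [0, 0, 0]],
    [-1, [0, 0, 0], [0, 0, 0]],
  ],
)

```text
time_s: 8.25
ee_pos: [0.6737, -0.1314, 0.0575]
tool_rot: [[0.044, -0.999, 0.004], [-0.999, -0.044, -0.001], [0.001, -0.004, -1.0]]
ft_force: [1.0, 1.0, 0.8]
width: 0.0003
```

play_rows(
  moves=[
    [-1, [-0.002, -0.005, -0.005], [0, 0, -0.01]],
    [-1, [0, 0, -0.003], [0, 0, 0]],
    [-1, [0, 0, -0.001], [0, 0, 0]],
    [-1, [0, 0, -0.001], [0, 0, 0]],
  ],
)

```text
time_s: 8.65
ee_pos: [0.6736, -0.1351, 0.0504]
tool_rot: [[0.035, -0.999, 0.008], [-0.999, -0.035, -0.001], [0.002, -0.008, -1.0]]
ft_force: [-0.2, 0.1, 0.1]
width: 0.0007
```

play_rows(
  moves=[
    [-1, [0, 0, -0.001], [0, 0, 0]],
  ],
)

```text
time_s: 8.75
ee_pos: [0.6739, -0.1352, 0.0497]
tool_rot: [[0.035, -0.999, 0.009], [-0.999, -0.035, -0.001], [0.002, -0.009, -1.0]]
ft_force: [-0.5, -0.1, -0.2]
width: 0.0005
```

play_rows(
  moves=[
    [-1, [0, 0, -0.001], [0, 0, 0]],
  ],
)

```text
time_s: 8.85
ee_pos: [0.674, -0.1352, 0.049]
tool_rot: [[0.035, -0.999, 0.009], [-0.999, -0.035, -0.001], [0.002, -0.009, -1.0]]
ft_force: [0.1, -0.1, -0.2]
width: 0.0003
```

play_rows(
  moves=[
    [-1, [0, 0, -0.001], [0, 0, 0]],
  ],
)

```text
time_s: 8.95
ee_pos: [0.6741, -0.1352, 0.048]
tool_rot: [[0.035, -0.999, 0.009], [-0.999, -0.035, -0.001], [0.002, -0.009, -1.0]]
ft_force: [0.2, -0.9, -0.5]
width: 0.0002
```

play_rows(
  moves=[
    [-1, [0, 0, -0.001], [0, 0, 0]],
    [-1, [0, 0, -0.001], [0, 0, 0]],
    [-1, [0, 0, -0.001], [0, 0, 0]],
    [-1, [0, 0, -0.001], [0, 0, 0]],
  ],
)

```text
time_s: 9.35
ee_pos: [0.6741, -0.1354, 0.0442]
tool_rot: [[0.035, -0.999, 0.009], [-0.999, -0.035, -0.002], [0.002, -0.009, -1.0]]
ft_force: [-4.2, 1.2, 11.7]
width: 0.0002
```

play_rows(
  moves=[
    [-1, [0, 0, -0.001], [0, 0, 0]],
  ],
)

```text
time_s: 9.45
ee_pos: [0.6741, -0.1354, 0.0442]
tool_rot: [[0.036, -0.999, 0.01], [-0.999, -0.036, -0.002], [0.002, -0.009, -1.0]]
ft_force: [-5.0, 1.7, 11.3]
width: 0.0005
```

play_rows(
  moves=[
    [-1, [0, 0, -0.001], [0, 0, 0]],
  ],
)

```text
time_s: 9.55
ee_pos: [0.6741, -0.1354, 0.0443]
tool_rot: [[0.036, -0.999, 0.01], [-0.999, -0.036, -0.002], [0.003, -0.01, -1.0]]
ft_force: [-3.0, 1.0, 6.7]
width: 0.0004
```

play_rows(
  moves=[
    [-1, [0, 0, -0.001], [0, 0, 0]],
  ],
)

```text
time_s: 9.65
ee_pos: [0.6741, -0.1354, 0.0443]
tool_rot: [[0.036, -0.999, 0.01], [-0.999, -0.037, -0.002], [0.003, -0.01, -1.0]]
ft_force: [-2.7, 1.2, 6.4]
width: 0.0
```

The back-right is firm as well, which leaves the front-right at (0.552,-0.141).

play_rows(
  moves=[
    [-1, [0, 0, 0.025], [0.002, 0.01, 0]],
    [-1, [0, 0, 0.02], [0, 0, 0]],
    [-1, [-0.04, -0.002, 0], [0, 0, 0]],
    [-1, [-0.04, -0.002, 0], [0, 0, 0]],
    [-1, [-0.038, -0.002, 0], [0, 0, 0]],
    [-1, [0, 0, 0], [0, 0, 0]],
    [-1, [0, 0, 0], [0, 0, 0]],
  ],
)

```text
time_s: 10.35
ee_pos: [0.552, -0.1415, 0.0903]
tool_rot: [[0.037, -0.999, 0.0], [-0.999, -0.037, -0.0], [0.0, -0.0, -1.0]]
ft_force: [0.8, -1.5, -0.5]
width: 0.0004
```

play_rows(
  moves=[
    [-1, [0, 0, -0.02], [0, 0, 0]],
    [-1, [0, 0, -0.015], [0, 0, 0]],
    [-1, [0, 0, 0], [0, 0, 0]],
    [-1, [0, 0, -0.004], [0, 0, 0]],
    [-1, [0, 0, -0.001], [0, 0, 0]],
    [-1, [0, 0, -0.001], [0, 0, 0]],
  ],
)

```text
time_s: 10.95
ee_pos: [0.5568, -0.1413, 0.05]
tool_rot: [[0.038, -0.999, 0.005], [-0.999, -0.038, -0.001], [0.001, -0.005, -1.0]]
ft_force: [-0.5, -0.0, -0.0]
width: 0.0
```

play_rows(
  moves=[
    [-1, [0, 0, -0.001], [0, 0, 0]],
    [-1, [0, 0, -0.001], [0, 0, 0]],
  ],
)

```text
time_s: 11.15
ee_pos: [0.5574, -0.1413, 0.0486]
tool_rot: [[0.038, -0.999, 0.006], [-0.999, -0.038, -0.001], [0.001, -0.006, -1.0]]
ft_force: [0.5, 0.0, -0.3]
width: 0.0003
```

play_rows(
  moves=[
    [-1, [0, 0, -0.001], [0, 0, 0]],
    [-1, [0, 0, -0.001], [0, 0, 0]],
  ],
)

```text
time_s: 11.35
ee_pos: [0.5577, -0.1413, 0.0469]
tool_rot: [[0.038, -0.999, 0.007], [-0.999, -0.038, -0.001], [0.001, -0.007, -1.0]]
ft_force: [0.1, 0.3, -0.7]
width: 0.0006
```

play_rows(
  moves=[
    [-1, [0, 0, -0.001], [0, 0, 0]],
  ],
)

```text
time_s: 11.45
ee_pos: [0.5578, -0.1413, 0.0459]
tool_rot: [[0.038, -0.999, 0.007], [-0.999, -0.038, -0.001], [0.001, -0.007, -1.0]]
ft_force: [-0.2, -0.9, -0.6]
width: 0.0005
```

play_rows(
  moves=[
    [-1, [0, 0, -0.001], [0, 0, 0]],
  ],
)

```text
time_s: 11.55
ee_pos: [0.5577, -0.1413, 0.0449]
tool_rot: [[0.038, -0.999, 0.007], [-0.999, -0.038, -0.001], [0.001, -0.007, -1.0]]
ft_force: [0.9, -0.3, -0.4]
width: 0.0004
```

play_rows(
  moves=[
    [-1, [-0.005, 0, 0.001], [0, 0, 0]],
    [-1, [0, 0, -0.001], [0, 0, 0]],
  ],
)

```text
time_s: 11.75
ee_pos: [0.5522, -0.1413, 0.0447]
tool_rot: [[0.038, -0.999, 0.007], [-0.999, -0.038, -0.001], [0.001, -0.007, -1.0]]
ft_force: [0.2, 0.4, 0.4]
width: 0.0004
```

play_rows(
  moves=[
    [-1, [0, 0, -0.001], [0, 0, 0]],
  ],
)

```text
time_s: 11.85
ee_pos: [0.5522, -0.1413, 0.0438]
tool_rot: [[0.038, -0.999, 0.007], [-0.999, -0.038, -0.001], [0.001, -0.007, -1.0]]
ft_force: [0.9, -0.2, 1.0]
width: 0.0004
```

play_rows(
  moves=[
    [-1, [0, 0, -0.001], [0, 0, 0]],
  ],
)

```text
time_s: 11.95
ee_pos: [0.5522, -0.1413, 0.0429]
tool_rot: [[0.038, -0.999, 0.007], [-0.999, -0.038, -0.001], [0.001, -0.007, -1.0]]
ft_force: [0.0, -0.2, 1.2]
width: 0.0004
```

play_rows(
  moves=[
    [-1, [0, 0, -0.001], [0, 0, 0]],
  ],
)

```text
time_s: 12.05
ee_pos: [0.5521, -0.1414, 0.0419]
tool_rot: [[0.038, -0.999, 0.007], [-0.999, -0.038, -0.001], [0.001, -0.007, -1.0]]
ft_force: [-0.1, -0.8, 1.8]
width: 0.0005
```

play_rows(
  moves=[
    [-1, [0, 0, -0.001], [0, 0, 0]],
  ],
)

```text
time_s: 12.15
ee_pos: [0.5521, -0.1415, 0.0409]
tool_rot: [[0.038, -0.999, 0.007], [-0.999, -0.038, -0.001], [0.001, -0.007, -1.0]]
ft_force: [-0.0, -0.3, 1.6]
width: -0.0002
```

play_rows(
  moves=[
    [-1, [0, 0, -0.001], [0, 0, 0]],
  ],
)

```text
time_s: 12.25
ee_pos: [0.552, -0.1415, 0.0398]
tool_rot: [[0.038, -0.999, 0.007], [-0.999, -0.038, -0.001], [0.001, -0.007, -1.0]]
ft_force: [-1.0, 0.0, 3.4]
width: 0.0004
```

play_rows(
  moves=[
    [-1, [0, 0, -0.001], [0, 0, 0]],
  ],
)

```text
time_s: 12.35
ee_pos: [0.5521, -0.1415, 0.0394]
tool_rot: [[0.038, -0.999, 0.007], [-0.999, -0.038, -0.001], [0.002, -0.007, -1.0]]
ft_force: [-5.5, 2.7, 16.5]
width: 0.0004
```

The front-right corner gives: it yielded at about 1.5 N and bottomed out at z = 0.0394. Next is its shim pad at (0.500,-0.135).

play_rows(
  moves=[
    [-1, [0, 0, 0], [0, 0, 0]],
    [-1, [0, 0, 0.025], [0.001, 0.007, 0]],
    [-1, [0, 0, 0.025], [0, 0, 0]],
    [-1, [-0.026, 0.003, 0], [0, 0, 0]],
    [-1, [-0.026, 0.003, 0], [0, 0, 0]],
    [-1, [0, 0, 0], [0, 0, 0]],
    [-1, [0, 0, 0], [0, 0, 0]],
  ],
)

```text
time_s: 13.05
ee_pos: [0.4993, -0.135, 0.0908]
tool_rot: [[0.039, -0.999, 0.0], [-0.999, -0.039, 0.0], [-0.0, -0.0, -1.0]]
ft_force: [1.0, 0.4, 0.4]
width: 0.0003
```

Run:
```python
from h import *
st()
for c in ("top","side"):
    im=vision.grab_frame(c)[:,:,::-1]; cr=im[140:290,180:340] if c=="top" else im[130:280,170:370]
    cv2.imwrite(f'pics/{c}2.png',cv2.resize(cr,None,fx=4,fy=4,interpolation=cv2.INTER_CUBIC))
```

```text
13.05 [ 0.4993 -0.135   0.0908] [0.96 0.4  0.4 ] [ 0.116  0.235 -0.512 -0.    -0.823 -0.077] 0.0003
```

View pics/side2.png

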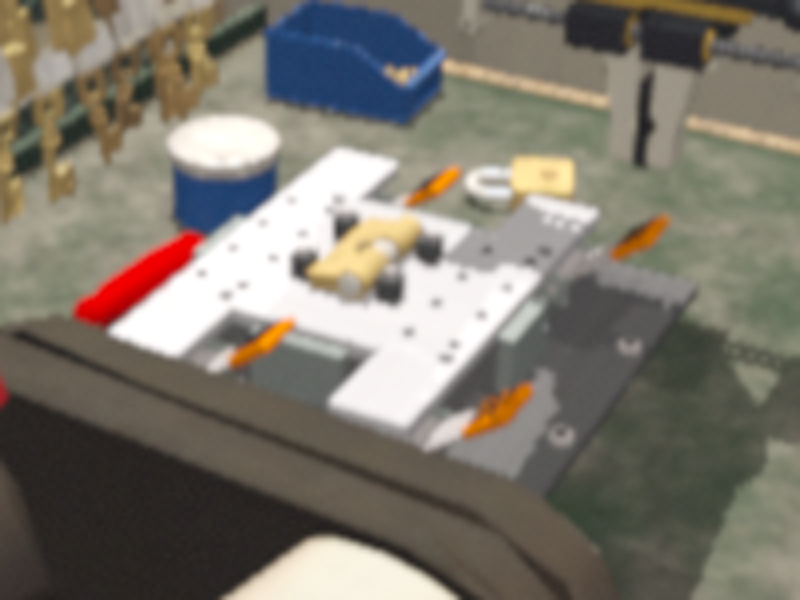

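The side view shows all four shims standing, with the fingers at crop (645,160) above the front-right shim at (640,238). I'll press it down.

play_rows(
  moves=[
    [-1, [-0.001, 0, -0.02], [0, 0, 0]],
    [-1, [-0.001, 0, -0.008], [0, 0, 0]],
    [-1, [-0.001, 0, -0.003], [0, 0, 0]],
    [-1, [0, 0, -0.003], [0, 0, 0]],
    [-1, [0, 0, -0.003], [0, 0, 0]],
  ],
)

```text
time_s: 13.65
ee_pos: [0.4965, -0.1356, 0.0522]
tool_rot: [[0.038, -0.999, -0.005], [-0.999, -0.038, -0.001], [0.001, 0.005, -1.0]]
ft_force: [-1.6, -0.1, 2.1]
width: 0.0003
```

play_rows(
  moves=[
    [-1, [0, 0, -0.003], [0, 0, 0]],
    [-1, [0, 0, -0.003], [0, 0, 0]],
    [-1, [0, 0, -0.003], [0, 0, 0]],
  ],
)

```text
time_s: 13.95
ee_pos: [0.4975, -0.1358, 0.0438]
tool_rot: [[0.039, -0.999, -0.004], [-0.999, -0.039, -0.001], [0.001, 0.004, -1.0]]
ft_force: [-0.7, -0.6, 3.6]
width: 0.0006
```

play_rows(
  moves=[
    [-1, [0, 0, -0.003], [0, 0, 0]],
    [-1, [0, 0, -0.003], [0, 0, 0]],
  ],
)

```text
time_s: 14.15
ee_pos: [0.4983, -0.1358, 0.0377]
tool_rot: [[0.039, -0.999, -0.003], [-0.999, -0.039, -0.001], [0.001, 0.003, -1.0]]
ft_force: [-0.8, -0.6, 2.8]
width: 0.0005
```

play_rows(
  moves=[
    [-1, [0, 0, -0.003], [0, 0, 0]],
    [-1, [0, 0, -0.003], [0, 0, 0]],
    [-1, [0, 0, -0.002], [0, 0, 0]],
    [-1, [0, 0, -0.002], [0, 0, 0]],
  ],
)

```text
time_s: 14.55
ee_pos: [0.4973, -0.1358, 0.0264]
tool_rot: [[0.039, -0.999, -0.004], [-0.999, -0.039, -0.001], [0.001, 0.005, -1.0]]
ft_force: [-2.1, 0.4, 2.9]
width: -0.0001
```

play_rows(
  moves=[
    [-1, [0, 0, -0.002], [0, 0, 0]],
    [-1, [0, 0, -0.002], [0, 0, 0]],
  ],
)

```text
time_s: 14.75
ee_pos: [0.4966, -0.1359, 0.0218]
tool_rot: [[0.038, -0.999, -0.006], [-0.999, -0.038, -0.001], [0.001, 0.006, -1.0]]
ft_force: [-2.3, 0.3, 3.6]
width: 0.0003
```

play_rows(
  moves=[
    [-1, [0, 0, -0.001], [0, 0, 0]],
  ],
)

```text
time_s: 14.85
ee_pos: [0.4967, -0.1359, 0.0209]
tool_rot: [[0.039, -0.999, -0.006], [-0.999, -0.039, -0.002], [0.001, 0.006, -1.0]]
ft_force: [-5.5, 2.2, 14.9]
width: 0.0005
```

play_rows(
  moves=[
    [-1, [0, 0, -0.001], [0, 0, 0]],
  ],
)

```text
time_s: 14.95
ee_pos: [0.4967, -0.136, 0.0207]
tool_rot: [[0.039, -0.999, -0.006], [-0.999, -0.039, -0.002], [0.002, 0.006, -1.0]]
ft_force: [-7.7, 4.2, 22.6]
width: 0.0003
```

play_rows(
  moves=[
    [-1, [0, 0, -0.001], [0, 0, 0]],
  ],
)

```text
time_s: 15.05
ee_pos: [0.4966, -0.136, 0.0207]
tool_rot: [[0.04, -0.999, -0.006], [-0.999, -0.04, -0.002], [0.002, 0.006, -1.0]]
ft_force: [-6.8, 2.6, 18.6]
width: 0.0005
```

The shim is on its stop at z = 0.0207. Now I'll retract and look.

play_rows(
  moves=[
    [-1, [0, 0, 0.015], [0, 0, 0]],
    [-1, [0, 0, 0.03], [0, 0, 0]],
    [-1, [0, 0, 0.04], [0, -0.006, 0]],
    [-1, [-0.03, 0, 0.03], [0, 0, 0]],
    [-1, [0, 0, 0], [0, 0, 0]],
    [-1, [0, 0, 0], [0, 0, 0]],
  ],
)

```text
time_s: 15.65
ee_pos: [0.4684, -0.1355, 0.1397]
tool_rot: [[0.04, -0.999, 0.006], [-0.999, -0.04, -0.002], [0.002, -0.006, -1.0]]
ft_force: [0.1, 1.1, 0.2]
width: 0.0006
```

Run:
```python
from h import *
st()
for c in ("top","side"):
    im=vision.grab_frame(c)[:,:,::-1]; cr=im[140:290,180:340] if c=="top" else im[130:280,170:370]
    cv2.imwrite(f'pics/{c}3.png',cv2.resize(cr,None,fx=4,fy=4,interpolation=cv2.INTER_CUBIC))
```

```text
15.65 [ 0.4684 -0.1355  0.1397] [0.12 1.07 0.16] [ 0.125  0.125 -0.52   0.003 -0.921 -0.086] 0.0006
```

View pics/side3.png

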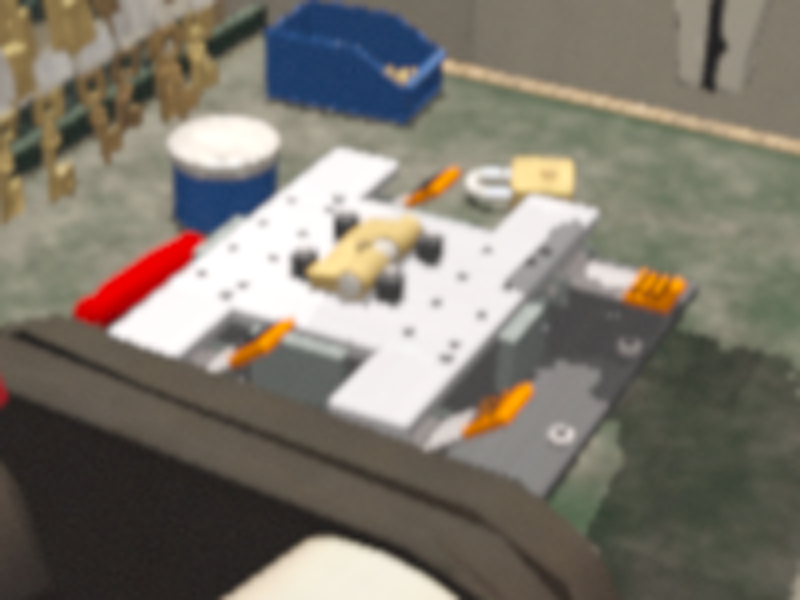

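View pics/top3.png

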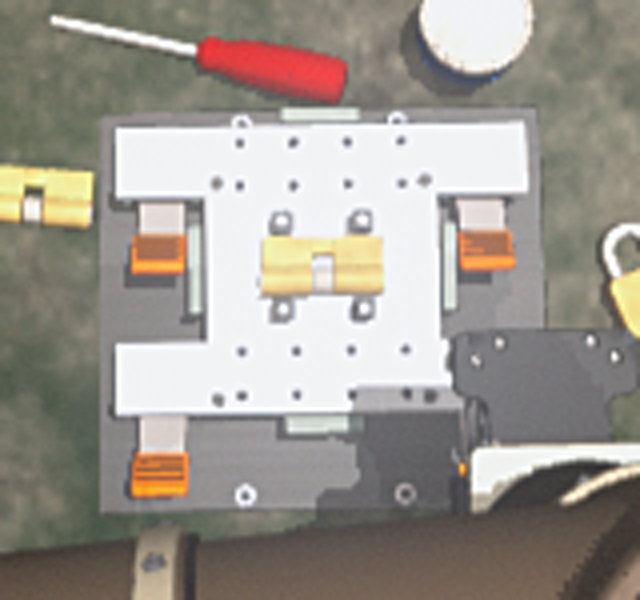

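In the side view the front-right grip lies flat at crop (657,290), and the other three stand at (263,343), (500,410) and (435,186). The bystanders haven't moved. I'll press the ear gently again to confirm it's firm.

play_rows(
  moves=[
    [-1, [0.04, -0.003, 0], [0, 0.006, 0]],
    [-1, [0.04, -0.003, 0], [0, 0, 0]],
    [-1, [0, 0, 0], [0, 0, 0]],
    [-1, [0, 0, -0.035], [0, 0, 0]],
    [-1, [0, 0, -0.035], [0, 0, 0]],
    [-1, [0, 0, 0], [0, 0, 0]],
    [-1, [0, 0, 0], [0, 0, 0]],
  ],
)

```text
time_s: 16.45
ee_pos: [0.5498, -0.1421, 0.0579]
tool_rot: [[0.04, -0.999, -0.015], [-0.999, -0.04, -0.003], [0.002, 0.015, -1.0]]
ft_force: [-0.2, -0.2, 0.5]
width: 0.0003
```

play_rows(
  moves=[
    [-1, [0, 0, -0.006], [0.003, -0.015, 0]],
    [-1, [0, 0, -0.003], [0, 0, 0]],
    [-1, [0, 0, -0.001], [0, 0, 0]],
    [-1, [0, 0, -0.001], [0, 0, 0]],
    [-1, [0, 0, -0.001], [0, 0, 0]],
    [-1, [0, 0, -0.001], [0, 0, 0]],
  ],
)

```text
time_s: 17.05
ee_pos: [0.5529, -0.1421, 0.0495]
tool_rot: [[0.041, -0.999, 0.005], [-0.999, -0.041, -0.001], [0.001, -0.005, -1.0]]
ft_force: [-0.8, 0.1, -0.9]
width: 0.0007
```

play_rows(
  moves=[
    [-1, [0, 0, -0.001], [0, 0, 0]],
  ],
)

```text
time_s: 17.15
ee_pos: [0.5531, -0.1421, 0.0487]
tool_rot: [[0.041, -0.999, 0.006], [-0.999, -0.041, -0.001], [0.001, -0.006, -1.0]]
ft_force: [-0.0, 0.3, -0.0]
width: 0.0005
```

play_rows(
  moves=[
    [-1, [0, 0, -0.001], [0, 0, 0]],
  ],
)

```text
time_s: 17.25
ee_pos: [0.5531, -0.1421, 0.0478]
tool_rot: [[0.041, -0.999, 0.006], [-0.999, -0.041, -0.001], [0.001, -0.006, -1.0]]
ft_force: [-0.3, -0.3, -0.5]
width: 0.0005
```

play_rows(
  moves=[
    [-1, [0, 0, -0.001], [0, 0, 0]],
    [-1, [0, 0, -0.001], [0, 0, 0]],
    [-1, [0, 0, -0.001], [0, 0, 0]],
    [-1, [0, 0, -0.001], [0, 0, 0]],
  ],
)

```text
time_s: 17.65
ee_pos: [0.5531, -0.1421, 0.0438]
tool_rot: [[0.042, -0.999, 0.005], [-0.999, -0.042, -0.001], [0.001, -0.005, -1.0]]
ft_force: [-4.5, 2.4, 15.0]
width: 0.0002
```

play_rows(
  moves=[
    [-1, [0, 0, -0.001], [0, 0, 0]],
  ],
)

```text
time_s: 17.75
ee_pos: [0.5531, -0.1421, 0.0437]
tool_rot: [[0.042, -0.999, 0.005], [-0.999, -0.042, -0.001], [0.001, -0.005, -1.0]]
ft_force: [-5.0, 3.2, 15.5]
width: 0.0004
```

play_rows(
  moves=[
    [-1, [0, 0, -0.001], [0, 0, 0]],
  ],
)

```text
time_s: 17.85
ee_pos: [0.5531, -0.1421, 0.0438]
tool_rot: [[0.042, -0.999, 0.006], [-0.999, -0.042, -0.001], [0.001, -0.006, -1.0]]
ft_force: [-4.4, 2.5, 12.2]
width: 0.0004
```

The corner is firm now: 15 N at z = 0.0438 with no give. I'll move clear.

play_rows(
  moves=[
    [-1, [0, 0, 0.02], [0, 0, 0]],
    [-1, [0, 0, 0.04], [0, 0, 0]],
    [-1, [0, 0, 0.045], [0, 0, 0]],
    [-1, [0, 0, 0.045], [0, 0, 0]],
    [-1, [-0.04, 0, 0.02], [0, 0, 0]],
    [-1, [-0.04, 0, 0], [0, 0, 0]],
    [-1, [0, 0, 0], [0, 0, 0]],
    [-1, [0, 0, 0], [0, 0, 0]],
    [-1, [0, 0, 0], [0, 0, 0]],
  ],
)

```text
time_s: 18.75
ee_pos: [0.4691, -0.1423, 0.22]
tool_rot: [[0.043, -0.999, 0.006], [-0.999, -0.043, -0.002], [0.002, -0.006, -1.0]]
ft_force: [0.1, -0.1, 0.6]
width: 0.0003
```

Run:
```python
from h import *
st()
im=vision.grab_frame('side')[:,:,::-1]
cv2.imwrite('pics/side4.png',cv2.resize(im[130:280,170:370],None,fx=4,fy=4))
```

```text
18.75 [ 0.4691 -0.1423  0.22  ] [ 0.11 -0.08  0.56] [ 0.109  0.052 -0.399  0.002 -1.115 -0.068] 0.0003
```

View pics/side4.png

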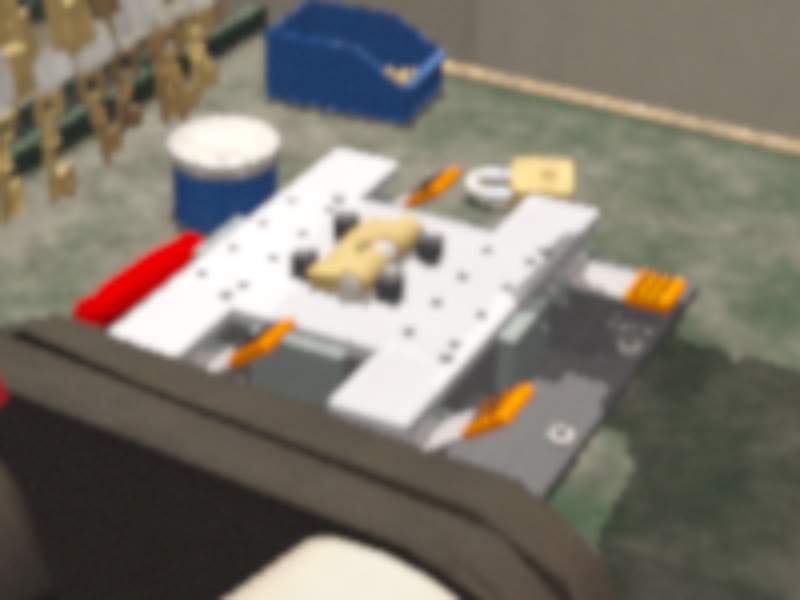

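The final view shows the front-right shim flat at crop (657,290), the other three standing, and the arm clear.

```bash
python3 -c "
from cell import workorder
print(workorder.job_done())"
```

```text
the job is handed in; nothing more can be done
None
```

The rocking corner was the front-right one. Its shim is now pressed flat, the corner is firm, and the job is handed in at about 19 s of the 51 s allowed.

- **Finding it:** I pressed the ears in the order front-left, back-left, back-right, front-right. The first three held at about 44 mm with up to 41, 15 and 12 N on them. The front-right yielded at about 1.5 N and bottomed out at 39.4 mm.
- **Flattening the shim:** I pressed its grip straight down to its stop. The fingertip ended at 20.7 mm, just under the stated 21–23 mm for flat, and held there at about 20 N.
- **Last checks:** Pressed again, the front-right ear held at 43.8 mm under 15 N. The final side picture shows that shim flat, the other three standing and the arm clear, 0.22 m above the bench and touching nothing. The padlock, grease tin and driver look unmoved there; the loose cylinder is out of its view but looked in place in the last top picture.

No check failed. I had no direct reading of the plate's tilt; that it is level rests on the ear heights I pressed and the pictures.

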